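# Unscrew a hub's grease cap of unknown thread hand and hold it off

### The job

Two cart hubs stand nose up on a board; unscrew the brass grease cap of the one that still has its four wheel studs, lift it off, and finish still holding it in the gripper, level and straight above its hub with at least 5 cm between cap and nose. Nobody knows whether the thread is left- or right-hand: try it gently both ways, stop as soon as it goes solid instead of forcing it, and grip the thin brass with no more than about 50 N. Leave the other cap, the oil can, the pincers and the spanner alone.

Things in the scene. Friction and masses are not known exactly. Their poses are not given: they have to be found in the camera images.
- cap_studs: Hollow hexagon brass cap screwed on the hub with studs: 50 mm across flats, 58 across corners, flats 26 mm tall, 34.5 mm tall over the low dome, 0.11 kg; thin, dents if gripped much above 50 N. Origin: centre of its open lower rim, z up; flats face along its x and every 60 degrees from it. Starts screwed home, rim on its seat 68 mm above the bench, its x along the hub's x.
- nose_top (a point): Top centre of the threaded nose under that cap, 20 mm above the seat. Coarse three-start thread, right-hand (loosens counterclockwise seen from above) or left-hand, equally likely; nothing outside shows which. To loosen: about 9 degrees of play, then the cap climbs 0.8 mm per 10 degrees (28.8 mm a turn) at under 0.2 N m; free to lift at 75 degrees, turning on to 90 does no harm.
- hub_studs: Dark iron hub, told from the other by four wheel studs 8 mm thick, tops 33 mm above its underside, in its flange on a 65 mm circle. Stands nose up, fixed to the board. Flange 80 mm across, barrel 49 mm across; the cap's seat is 48 mm above the origin. Origin: centre of the flange's underside, z up along the nose; x and y as the board's.
- cap_bare: The other hub's cap, of the same look and size as cap_studs. It stays screwed home.
- hub_bare: Dark iron hub of the same size without studs: four empty holes in its flange. Stands nose up, fixed to the board. Flange 80 mm across, barrel 49 mm across; the cap's seat is 48 mm above the origin. Origin: centre of the flange's underside, z up along the nose; x and y as the board's.
- board: Pale wooden board under both hubs, 82 x 236 x 20 mm, screwed to the bench. Origin: centre of its underside, y along its length, z up. The hubs stand on its centre line, 75 mm either side of its middle; which hub is on which end changes.
- oil_can: Small grey pump oil can with a bent spout, 76 x 84 mm, 151 mm tall, loose on the bench behind the board. Origin: centre of its underside.
- pincers: Rusty pincers, 44 x 151 x 14 mm, lying loose on the bench behind the board. Origin: centre of the underside.
- spanner: Open spanner, 34 x 167 x 7 mm, lying loose past the board's left end. Origin: centre of the underside.
- seat (a point): Centre of the shoulder, with a thin black ring, where the cap's rim sits on the hub with studs. Turned the way that tightens, the cap has about 8 degrees of play and then meets the solid end of the thread: the resisting moment passes 0.35 N m at about 13 degrees of hand turn and 1.3 N m at 18; near 2 N m the thread strips. The cap cannot be pulled off without turning.
There are look-alikes about, which are no part of the job. What is shaped like the cap_bare but blue or orange is not meant. Leave any orange or turquoise look-alike of the cap_studs alone.

How it is judged:
By the outcome, as a careful person would: the job done as asked, in the order asked, and still so for the second after the job is handed in, while the arm keeps its last pose, push and grip.
It also fails if it takes over 40 s, if anything falls off the work surface, if the arm or the gripper's body presses on something with over 40 N, if the wrist force passes 120 N, or if a joint passes its speed limit or range.

### The arm

A 6-joint arm with a two-finger parallel gripper is mounted at the origin on a cart in front of the work surface, level with it; the furniture and walls round the work are solid. World frame = base frame: x ahead of the robot, y to its left, z up, the work surface at z = 0. Lengths are in m, angles in rad, forces in N, time in s.
With the tool pointing down it reaches from about 0.375 to 0.975 m from the base axis. Payload 3.8 kg.
Tool frame: the origin (TCP) lies between the finger pads; the fingertips stand 19 mm ahead of it and the grasp point (between the pads) is the TCP; z points along the fingers, y is the line along which they close (so a half turn about z gives the same grasp; the last joint's range is limited). The gripper opens to 85 mm and grips with 20 to 120 N. Pads are 22 mm wide; open, the fingers measure 114 mm over their backs; the gripper's body (76 mm by 85 mm) begins 54 mm behind the grasp point. The pads swing forward as they close: fully open they stand 13 mm farther back than shut.
Start: joints at [1.097, 0.264, 1.604, -0, 1.274, -0.037], TCP at [0.286, 0.612, 0.25] pointing down, gripper open.
Joint ranges: [-2.63, 2.63], [-0.94, 2.18], [0.31, 2.57], [-1.31, 4.45], [0, 2.66], [-2.55, 2.55]. Speed limits (rad/s): [2.57, 2.57, 3.14, 3.14, 3.14, 3.14].

### API

Orientations are given as [roll, pitch, yaw] about the fixed x, y, z axes, in that order (R = Rz(yaw) Ry(pitch) Rx(roll)).
In Python, from plant import status, grab_frame, get_calibration, workorder gives the robot as it stands.
- The arm moves only by the tool move_arm, never from a script. Its argument "steps" is a list that holds one entry, the list of rows, each a list of 4 numbers: the shift along the tool's x, y, z in mm, then the turn about the tool's z in degrees. In form: [[[x, y, z, yaw], ...]]. A call has 1 to 20 rows; each row shifts and turns the commanded pose from where the row before left it, along the tool's axes as they then stand; what a row does not reach is not made up. A row lasts 1/12 s, in which the tool goes at most 41.7 mm and 7.16 degrees, less where a joint would pass 70% of its speed; a pose out of reach is approached as far as the arm can. A call with a gripper value outside its range is refused whole. "gripper" is the opening, from -1 (shut) to 1 (fully open), set as the call begins (left out, the last holds). The fingers move at their own pace and stop on an object; "grip_force" is the grip in N (left out, the last holds). Time passes only in rows, so rows that do not move let the fingers close. It gives the time, the measured TCP pose, the force, the opening and the grip force at its end, in the units of the state.
- status.state(): the state, without advancing time (a new reading comes with each control period).
- grab_frame(name): name is "side" or "top"; returns the picture (384x512x3 uint8, red, green, blue); there is no depth.
- get_calibration(name): a dict with "mtx" (3x3 intrinsics, pixels), "k1" (the pictures are not rectified: a ray, as slopes to the right and down, at radius r is drawn at 1 + k1 r^2 times it, then the intrinsics apply), "R" (3x3) and "t" (3): a world point X has camera coordinates R X + t. Camera axes: x right, y down, z forward; pixel columns grow to the right and rows downward; lengths in m; the calibration is good to about 2 mm. A picture is of the moment at which its call begins. get_calibration takes no time and is no camera call.
- workorder.sign_off(): hands the job in; it is judged then, once.
The state is a dict: "t": time; "q": joint angles; "joint_vel": joint speeds; "effort": joint torques, N m; "tcp_pos": TCP position; "tool_rot": TCP orientation; "ft_force": force on the tool from outside, world axes, zero at the start; "ft_torque": the same for the moment, N m; "gripper_width": finger opening in m; "grasp_force": force on a finger pad.
Only numpy, scipy, OpenCV 4.12 (cv2) and the standard library are available. Lean on these libraries where they do the work, as an engineer would, in place of code of your own. Each camera call takes 0.05 s, during which the arm holds its last target. There are 200 camera calls.

## Working session

There is one attempt and no reset: what is moved stays moved. The work goes in short steps, Python scripts to look and compute and a tool call to move; the robot and the scene stay as the last step left them, time stands still between calls to the robot, and variables do not carry over. Pictures are saved under pics/ and viewed, at most 10 in all, crops included, and the job is handed in when it is done.

Besides the shell and the picture viewer there is one more tool, called as name([rows], argument=value, ...), one row to a line, values as JSON. move_arm: Moves the arm, as the interface text tells. Its arguments: {"type":"object","properties":{"steps":{"type":"array","items":{"type":"array","items":{"type":"array","items":{"type":"number"}}}},"gripper":{"type":"number"},"grip_force":{"type":"number"}},"required":["steps"]}

```bash
mkdir -p pics
python3 - <<'E'
from plant import status, grab_frame, get_calibration
import cv2
for n in("side","top"):
    cv2.imwrite(f"pics/{n}0.png",cv2.cvtColor(grab_frame(n),cv2.COLOR_RGB2BGR))
    print(n,get_calibration(n))
print(status.state())
E
```

```text
side {'mtx': array([[418.41637426,   0.        , 259.78614584],
       [  0.        , 418.41637426, 199.27680105],
       [  0.        ,   0.        ,   1.        ]]), 'k1': -0.07518788112296512, 'R': array([[ 0.9998783 ,  0.0150581 , -0.00407926],
       [ 0.00218424, -0.39402136, -0.91909869],
       [-0.01544719,  0.91897792, -0.3940063 ]]), 't': array([-0.54538035,  0.08527805,  1.23853582])}
top {'mtx': array([[376.59288117,   0.        , 255.30488899],
       [  0.        , 376.59288117, 195.43443488],
       [  0.        ,   0.        ,   1.        ]]), 'k1': -0.024794890073069082, 'R': array([[ 3.29095792e-03, -9.99922259e-01, -1.20268859e-02],
       [-9.81493599e-01, -9.27065319e-04, -1.91492703e-01],
       [ 1.91466666e-01,  1.24345059e-02, -9.81420348e-01]]), 't': array([0.04954488, 0.54742762, 0.94387313])}
{'t': 0.1, 'q': array([ 1.09710347e+00,  2.64751913e-01,  1.60526257e+00,  1.06053637e-05,
        1.27371623e+00, -3.69083833e-02]), 'joint_vel': array([-0.00202854, -0.00069095, -0.00035137, -0.00102448, -0.00047333,
        0.00011824]), 'effort': array([ 9.25367676e-04, -5.16705930e+01, -3.68594348e+01, -1.28866468e-04,
        6.44809639e-03,  1.96342057e-06]), 'tcp_pos': array([0.28525629, 0.61105849, 0.24902299]), 'tool_rot': array([-3.13945643e+00, -8.90214470e-05,  2.70480497e+00]), 'ft_force': array([-0.93244573, -0.00714449,  0.08285755]), 'ft_torque': array([-0.02604599, -0.00568957,  0.01894585]), 'grasp_force': 0.0, 'gripper_width': 0.08538764055768196}
```

View pics/top0.png

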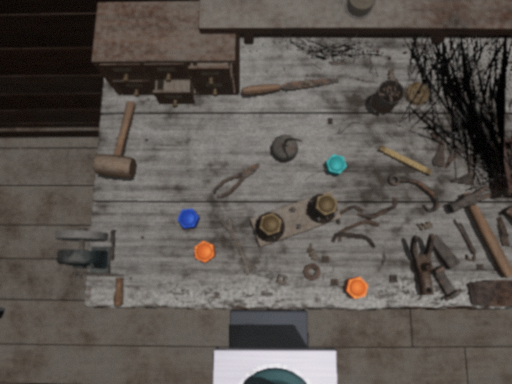

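View pics/side0.png

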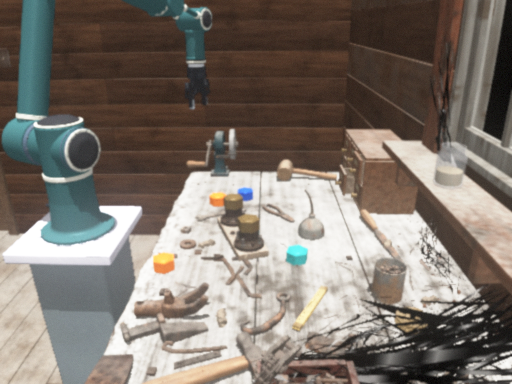

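The top view shows two brass caps on hubs, at about (270,225) and (323,205). The look-alikes are orange at (204,251) and (357,288), blue at (189,218) and turquoise at (336,164). The arm is out of view on the left. I'll enlarge crops of the hubs.

Run:
```python
import cv2,numpy as np
a=cv2.imread("pics/top0.png")[175:255,240:360]; b=cv2.imread("pics/side0.png")[185:260,205:285]
a=cv2.resize(a,None,fx=6.6,fy=6.6,interpolation=cv2.INTER_CUBIC); b=cv2.resize(b,(600,562),interpolation=cv2.INTER_CUBIC)
f=lambda i:cv2.convertScaleAbs((i/255.)**.6*255)
cv2.imwrite("pics/a.png",f(a));cv2.imwrite("pics/b.png",f(b))
```

```text
(no output)
```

View pics/a.png

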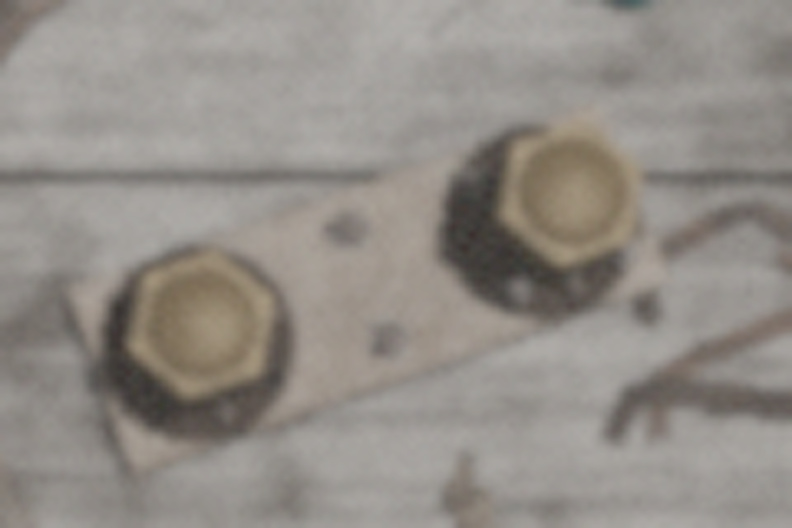

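View pics/b.png

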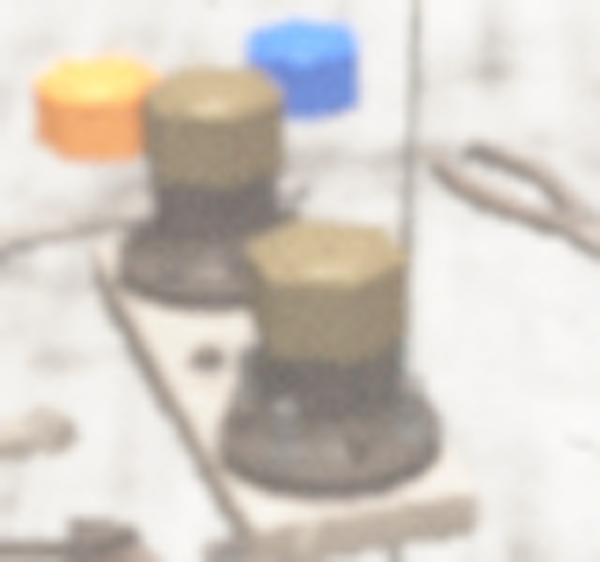

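```bash
cat > h.py <<'E'
import numpy as np
from plant import get_calibration
def proj(n,X):
    c=get_calibration(n);p=np.atleast_2d(X)@c["R"].T+c["t"];s=p[:,:2]/p[:,2:]
    s=s*(1+c["k1"]*(s**2).sum(1,keepdims=True));return s@c["mtx"][:2,:2].T+c["mtx"][:2,2]
def back(n,uv,z):
    from scipy.optimize import fsolve
    return fsolve(lambda x:proj(n,[x[0],x[1],z])[0]-uv,[.55,0])
E
python3 - <<'E'
from h import *
import cv2
ca=lambda u:(np.array(u)+.5)/6.6-.5+[240,175]
R=back("top",ca([569,193]),.094);L=back("top",ca([203,323]),.094)
d=L-R;print("R",R,"L",L,np.linalg.norm(d),"yaw",np.degrees(np.arctan2(d[1],d[0]))-90)
# side-view centre check
f=lambda i:cv2.convertScaleAbs((i/255.)**.6*255)
A=f(cv2.resize(cv2.imread("pics/top0.png")[175:255,240:360],None,fx=6.6,fy=6.6,interpolation=cv2.INTER_CUBIC))
B=f(cv2.resize(cv2.imread("pics/side0.png")[185:260,205:285],(600,562),interpolation=cv2.INTER_CUBIC))
yaw=np.arctan2(d[1],d[0])-np.pi/2
for C in(R,L):
  for k in range(8):
    a=yaw+k*np.pi/4
    for z,col in((.053,(0,0,255)),):
      P=[*(C+.0325*np.array([np.cos(a),np.sin(a)])),z]
      if k%2==0: col=(255,0,0)
      u=(proj("top",P)[0]-[240,175]+.5)*6.6;cv2.circle(A,tuple(int(v) for v in u),4,col,1)
      u=(proj("side",P)[0]-[205,185]+.5)*7.5;cv2.circle(B,tuple(int(v) for v in u),4,col,1)
  for k in range(6):
    a=yaw+np.pi/6+k*np.pi/3;P=[*(C+.029*np.array([np.cos(a),np.sin(a)])),.094]
    for n,I,o,s in(("top",A,[240,175],6.6),("side",B,[205,185],7.5)):
      u=(proj(n,P)[0]-o+.5)*s;cv2.circle(I,tuple(int(v) for v in u),3,(0,255,0),-1)
cv2.imwrite("pics/c.png",np.hstack([cv2.resize(A,(480,320)),cv2.resize(B,(320,300))[:, :],][0:1]));cv2.imwrite("pics/d.png",B)
E
```

```text
R [ 0.51798165 -0.12770124] L [0.46786965 0.01238235] 0.1487770971263466 yaw 19.68361768198453
```

View pics/c.png

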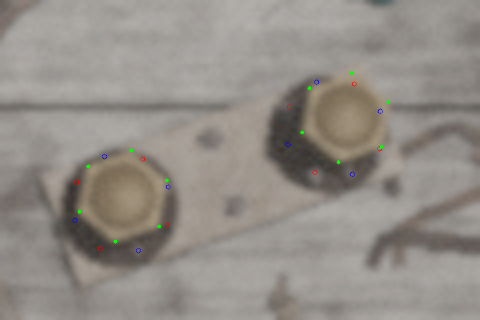

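View pics/d.png

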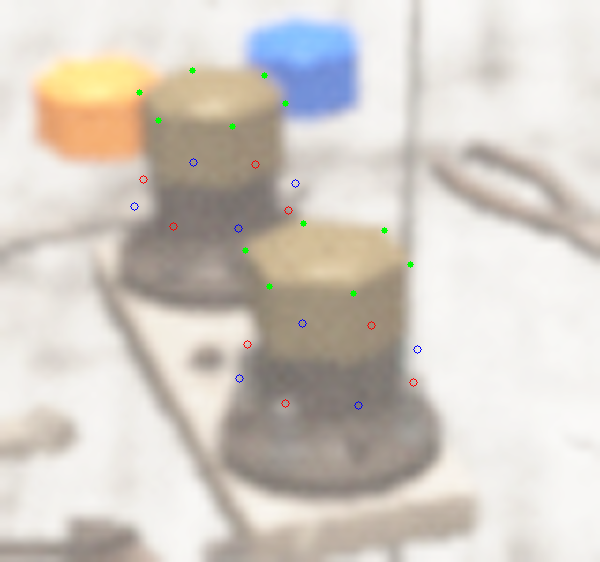

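The crops show small light studs on the nearer/right hub's flange, at side crop (285,405), (413,385) and (247,350). They match the predicted stud positions, and the left hub has none. So the target is the right cap, at top-view pixel (326,204). Next I'll refine its position and hex orientation with a silhouette fit.

```bash
cat > fit.py <<'E'
from h import *
import cv2,sys
from scipy.optimize import minimize
def model(n,p,s,o,shape,z0=.068):
    pts=[]
    for z,r in((z0,.0289),(z0+.026,.0289),(z0+.0345,.014)):
        for k in range(6):
            a=p[2]+np.pi/6+k*np.pi/3;pts.append([p[0]+r*np.cos(a),p[1]+r*np.sin(a),z])
    u=(proj(n,pts)-o+.5)*s;h=cv2.convexHull(u.astype(np.float32))
    m=np.zeros(shape,np.uint8);cv2.fillConvexPoly(m,np.int32(h*16),255,shift=4,lineType=cv2.LINE_AA);return m/255.
def sal(img,s):  # smooth brass-likeness: yellow - blue
    I=cv2.resize(img,None,fx=s,fy=s,interpolation=cv2.INTER_CUBIC).astype(float)
    I=cv2.GaussianBlur(I,(0,0),s*.4);return ((I[...,2]+I[...,1])/2-I[...,0])/(I.sum(2)/3+5)
if __name__=="__main__":
  s=8
  for n,boxes in(("top",{"R":(195,235,300,352),"L":(205,250,250,296)}),("side",{"R":(205,245,228,268)})):
    img=cv2.imread(f"pics/{n}0.png")
    for nm,(r0,r1,c0,c1) in boxes.items():
      f=sal(img[r0-10:r1,c0:c1],s);o=np.array([c0,r0-10])
      x0=[.518,-.1277] if nm=="R" else [.4679,.0124]
      best=None
      def cost(p):
        m=cv2.GaussianBlur(model(n,p,s,o,f.shape),(0,0),s*.5);A=np.c_[m.ravel(),np.ones(m.size)]
        # contrast score: normalised correlation
        return -np.corrcoef(m.ravel(),f.ravel())[0,1]
      for y in range(-10,50,10):
        x=np.array([*x0,np.radians(y)])
        r=minimize(cost,x,method="Nelder-Mead",options=dict(initial_simplex=x+np.vstack([np.zeros(3),np.diag([.004,.004,.1])]),xatol=1e-4,fatol=1e-5))
        print(n,nm,y,r.x[:2].round(4),np.degrees(r.x[2]).round(1),r.fun.round(4))
E
python3 fit.py
```

```text
top R -10 [ 0.5189 -0.1283] 17.1 -0.9173
top R 0 [ 0.5188 -0.1283] 17.5 -0.9173
top R 10 [ 0.5188 -0.1283] 17.4 -0.9173
top R 20 [ 0.5188 -0.1283] 17.4 -0.9173
top R 30 [ 0.5188 -0.1283] 17.2 -0.9173
top R 40 [ 0.5188 -0.1284] 17.3 -0.9173
top L -10 [0.4684 0.0133] 19.7 -0.9132
top L 0 [0.4683 0.0133] 19.6 -0.9132
top L 10 [0.4683 0.0133] 20.1 -0.9131
top L 20 [0.4684 0.0133] 19.7 -0.9132
top L 30 [0.4684 0.0132] 19.9 -0.9132
top L 40 [0.4683 0.0133] 20.2 -0.9131
side R -10 [ 0.517  -0.1264] -2.8 -0.4802
side R 0 [ 0.5171 -0.1261] -3.0 -0.4802
side R 10 [ 0.5167 -0.1262] 8.7 -0.481
side R 20 [ 0.5167 -0.1264] 8.5 -0.481
side R 30 [ 0.5161 -0.1256] 30.5 -0.477
side R 40 [ 0.517  -0.1263] 56.8 -0.4802
```

move_arm([
  [[-26.2, -28.5, 0, 0], [-26.2, -28.5, 0, 0], [-26.2, -28.5, 0, 0], [-26.2, -28.5, 0, 0], [-26.2, -28.5, 0, 0], [-26.2, -28.5, 0, 0], [-26.2, -28.5, 0, 0], [-26.2, -28.5, 0, 0], [-26.2, -28.5, 0, 0], [-26.2, -28.5, 0, 0], [-26.2, -28.5, 0, 0], [-26.2, -28.5, 0, 0], [-26.2, -28.5, 0, 0], [-26.2, -28.5, 0, 0], [-26.2, -28.5, 0, 0], [-26.2, -28.5, 0, 0], [-26.2, -28.5, 0, 0], [-26.2, -28.5, 0, 0], [-26.2, -28.5, 0, 0], [-26.2, -28.5, 0, 0]],
], gripper=1, grip_force=25)

```text
t: 1.77
tcp_pos: [0.5191, -0.1285, 0.2499]
tool_rot: [3.142, -0.001, 2.704]
ft_force: [0.9, 0.5, -0.7]
gripper_width: 0.0852
grasp_force: 0.0
```

move_arm([
  [[0, 0, 0, 6.5], [0, 0, 0, 6.5], [0, 0, 0, 6.5], [0, 0, 0, 6.5], [0, 0, 10, 6.5], [0, 0, 15, 6.5], [0, 0, 15, 6.4], [0, 0, 10, 0], [0, 0, 0, 0], [0, 0, 0, 0]],
])

```text
t: 2.6
tcp_pos: [0.5186, -0.1263, 0.1995]
tool_rot: [-3.14, -0.001, 1.915]
ft_force: [0.1, 0.0, 0.0]
gripper_width: 0.0851
grasp_force: 0.0
```

Run:
```python
from h import *
from plant import status,grab_frame
import cv2
s=status.state();p=s["tcp_pos"];y=s["tool_rot"][2];print(p,np.degrees(s["tool_rot"]),s["q"],s["t"])
im=cv2.cvtColor(grab_frame("top"),cv2.COLOR_RGB2BGR);im2=cv2.cvtColor(grab_frame("side"),cv2.COLOR_RGB2BGR)
out=[]
Rm=np.array([[np.cos(y),np.sin(y),0],[np.sin(y),-np.cos(y),0],[0,0,-1]])
for n,I,o,k,w in(("top",im,[265,150],100,0),("side",im2,[190,150],100,0)):
    c=cv2.resize(I[o[1]:o[1]+k,o[0]:o[0]+k],(400,400),interpolation=cv2.INTER_CUBIC)
    c=cv2.convertScaleAbs((c/255.)**.6*255)
    for X in([0,.0427,.0],[0,-.0427,.0],[0,.0427,.019-.013],[0,-.0427,.019-.013]):
        u=(proj(n,p+Rm@np.array(X))[0]-o+.5)*4;cv2.circle(c,tuple(int(v) for v in u),3,(0,255,0),1)
    out.append(c)
cv2.imwrite("pics/e.png",np.hstack(out))
```

```text
[ 0.51855113 -0.1263496   0.199457  ] [-1.79902205e+02 -6.94461925e-02  1.09730234e+02] [-2.85655975e-01  3.67950448e-02  1.96009944e+00 -2.87787619e-05
  1.14679144e+00 -6.30002692e-01] 2.6
```

View pics/e.png

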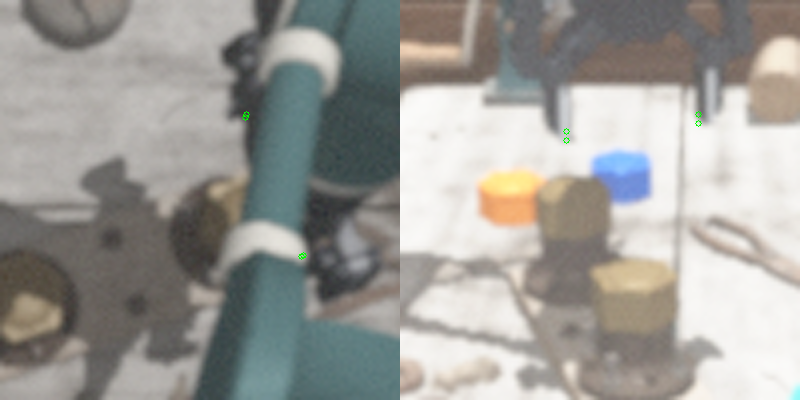

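The side view shows both fingertips straddling the target cap line, at crop pixels 572 and 702, with the cap centred at 634. The alignment is good to about 1–2 mm, so I'll descend and close gently.

move_arm([
  [[0, 0, 25, 0], [0, 0, 30, 0], [0, 0, 25, 0], [0, 0, 15, 0], [0, 0, 10, 0], [0, 0, 7, 0], [0, 0, 3, 0], [0, 0, 0, 0], [0, 0, 0, 0]],
])

```text
t: 3.45
tcp_pos: [0.5202, -0.1268, 0.0864]
tool_rot: [3.14, 0.001, 1.913]
ft_force: [-0.5, -0.2, 0.4]
gripper_width: 0.0854
grasp_force: 0.0
```

move_arm([
  [[0, 0, 0, 0], [0, 0, 0, 0], [0, 0, 0, 0], [0, 0, 0, 0], [0, 0, 0, 0], [0, 0, 0, 0], [0, 0, 0, 0], [0, 0, 0, 0], [0, 0, 0, 0], [0, 0, 0, 0]],
], gripper=-1, grip_force=25)

```text
t: 4.28
tcp_pos: [0.5192, -0.1269, 0.0862]
tool_rot: [-3.141, 0.001, 1.913]
ft_force: [-2.7, -1.4, 5.9]
gripper_width: 0.0495
grasp_force: 26.0
```

```bash
python3 -c "
from plant import status
s=status.state();[print(k,s[k]) for k in('t','tcp_pos','tool_rot','ft_force','ft_torque','gripper_width','grasp_force')]"
```

```text
t 4.2833
tcp_pos [ 0.51918024 -0.12690738  0.08620347]
tool_rot [-3.14134493e+00  5.87926485e-04  1.91264314e+00]
ft_force [-2.65832129 -1.43203637  5.92429179]
ft_torque [-0.0793624   0.52082918  0.00174593]
gripper_width 0.049476150395785734
grasp_force 26.048548109829426
```

move_arm([
  [[0, 0, 0, 0], [0, 0, 0, 0], [0, 0, 0, -2], [0, 0, 0, -2], [0, 0, 0, -2], [0, 0, 0, -2], [0, 0, 0, -2], [0, 0, 0, -1], [0, 0, 0, 0], [0, 0, 0, 0]],
], grip_force=40)

```text
t: 5.12
tcp_pos: [0.5177, -0.1267, 0.0862]
tool_rot: [-3.139, -0.002, 2.104]
ft_force: [-8.9, -0.4, 10.9]
gripper_width: 0.0497
grasp_force: 41.2
```

```bash
python3 -c "
from plant import status
s=status.state();[print(k,s[k]) for k in('t','tcp_pos','tool_rot','ft_force','ft_torque','gripper_width','grasp_force')]"
```

```text
t 5.1167
tcp_pos [ 0.51770755 -0.126656    0.08623463]
tool_rot [-3.13894792e+00 -1.87347703e-03  2.10351301e+00]
ft_force [-8.88535758 -0.38066956 10.85957361]
ft_torque [-0.04656747  1.14642988 -0.39332757]
gripper_width 0.04965034207661371
grasp_force 41.238434202969074
```

Turning counterclockwise by 11°, the resisting moment reaches 0.39 N m, so that way is going solid. I'll back off and try the other way.

move_arm([
  [[0, 0, 0, 3], [0, 0, 0, 4], [0, 0, 0, 4], [0, 0, 0, 3], [0, 0, 0, 3], [0, 0, 0, 3], [0, 0, 0, 2], [0, 0, 0, 0], [0, 0, 0, 0]],
])

```text
t: 5.87
tcp_pos: [0.5194, -0.1273, 0.0863]
tool_rot: [3.141, 0.001, 1.721]
ft_force: [-2.8, -2.0, 5.0]
gripper_width: 0.0495
grasp_force: 40.6
```

```bash
python3 -c "
from plant import status
s=status.state();[print(k,s[k]) for k in('t','tcp_pos','tool_rot','ft_force','ft_torque','gripper_width','grasp_force')]"
```

```text
t 5.8667
tcp_pos [ 0.51943928 -0.12727276  0.08631848]
tool_rot [3.14122208e+00 1.33486555e-03 1.72061796e+00]
ft_force [-2.75546944 -1.95523533  5.01906027]
ft_torque [-0.32320272  0.50007671  0.03444103]
gripper_width 0.04948778630494125
grasp_force 40.625922940671444
```

Clockwise there is only 0.03 N m at 11°, so this is a left-hand thread. I'll continue clockwise and climb with the cap.

move_arm([
  [[0, 0, -0.2, 3], [0, 0, -0.3, 4], [0, 0, -0.3, 4], [0, 0, -0.3, 4], [0, 0, 0, 0]],
])

```text
t: 6.28
tcp_pos: [0.5197, -0.127, 0.0874]
tool_rot: [3.14, 0.001, 1.457]
ft_force: [-2.1, -1.2, 5.6]
gripper_width: 0.049
grasp_force: 41.3
```

```bash
python3 -c "
from plant import status
s=status.state();[print(k,s[k]) for k in('t','tcp_pos','tool_rot','ft_force','ft_torque','gripper_width','grasp_force')]"
```

```text
t 6.2833
tcp_pos [ 0.51971378 -0.12698145  0.0873689 ]
tool_rot [3.14030311e+00 5.78753749e-04 1.45689736e+00]
ft_force [-2.12431013 -1.2143382   5.64115779]
ft_torque [-0.10618018  0.38579313 -0.02447779]
gripper_width 0.049029068604963914
grasp_force 41.25799007713795
```

move_arm([
  [[0, 0, -0.32, 4], [0, 0, -0.32, 4], [0, 0, -0.32, 4], [0, 0, -0.32, 4], [0, 0, -0.32, 4], [0, 0, -0.32, 4], [0, 0, -0.32, 4], [0, 0, 0, 0]],
])

```text
t: 6.95
tcp_pos: [0.5199, -0.127, 0.0896]
tool_rot: [3.14, -0.0, 0.97]
ft_force: [-1.8, -1.0, 5.4]
gripper_width: 0.0492
grasp_force: 41.3
```

move_arm([
  [[0, 0, -0.32, 4], [0, 0, -0.32, 4], [0, 0, -0.32, 4], [0, 0, -0.32, 4], [0, 0, -0.32, 4], [0, 0, -0.32, 4], [0, 0, -0.32, 4], [0, 0, -0.1, 2], [0, 0, 0, 0]],
])

```text
t: 7.7
tcp_pos: [0.5203, -0.1272, 0.0919]
tool_rot: [3.139, -0.001, 0.449]
ft_force: [-0.4, -2.5, 5.4]
gripper_width: 0.0492
grasp_force: 41.3
```

Run:
```python
from plant import status,grab_frame
import cv2
s=status.state();[print(k,s[k]) for k in('t','q','tcp_pos','tool_rot','ft_force','ft_torque','gripper_width','grasp_force')]
c=cv2.cvtColor(grab_frame("side"),cv2.COLOR_RGB2BGR)[170:260,190:310]
cv2.imwrite("pics/f.png",cv2.resize(c,(720,540),interpolation=cv2.INTER_CUBIC))
```

```text
t 7.7
q [-2.86011343e-01  1.55313232e-01  2.05054046e+00 -7.41916785e-04
  9.33207868e-01  8.36703886e-01]
tcp_pos [ 0.52025058 -0.12724212  0.09192792]
tool_rot [ 3.13945369e+00 -1.47896326e-03  4.48523557e-01]
ft_force [-0.38836217 -2.49771313  5.44094263]
ft_torque [-0.45915343  0.12348138  0.02292363]
gripper_width 0.0492337247215013
grasp_force 41.272126883268356
```

View pics/f.png

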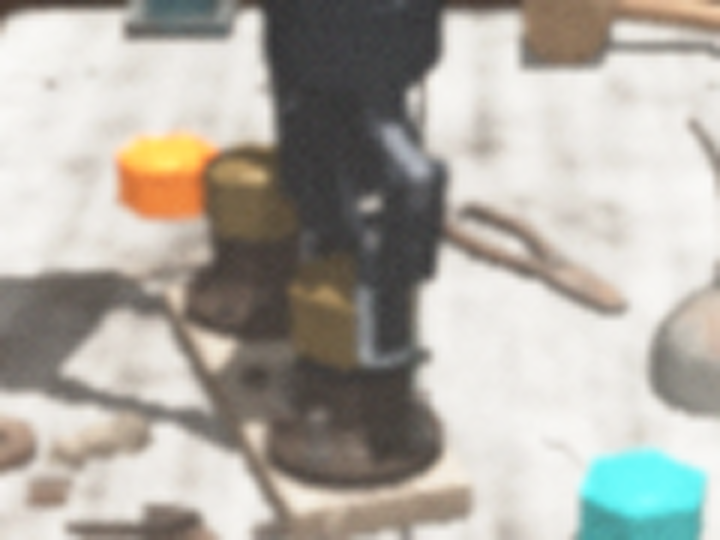

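The picture shows the pads flat on the target cap at crop (350,320), with the cap slightly raised off its seat and the other cap untouched. I'll turn a little further, lift gently and check the force.

move_arm([
  [[0, 0, -0.3, 2], [0, 0, -0.2, 1.5], [0, 0, -1, 0], [0, 0, -1, 0], [0, 0, -1, 0], [0, 0, 0, 0], [0, 0, 0, 0]],
])

```text
t: 8.33
tcp_pos: [0.5192, -0.1267, 0.0943]
tool_rot: [3.141, 0.0, 0.386]
ft_force: [2.0, -4.0, -0.3]
gripper_width: 0.0498
grasp_force: 42.1
```

move_arm([
  [[0, 0, -1, 0], [0, 0, -1, 0], [0, 0, -1, 0], [0, 0, 0, 0], [0, 0, 0, 0]],
])

```text
t: 8.75
tcp_pos: [0.5191, -0.1266, 0.0977]
tool_rot: [-3.142, 0.0, 0.385]
ft_force: [0.3, -4.2, -0.8]
gripper_width: 0.0494
grasp_force: 42.3
```

move_arm([
  [[0, 0, -2, 0], [0, 0, -3, 0], [0, 0, -4, 0], [0, 0, -5, 0], [0, 0, -6, 0], [0, 0, -7, 0], [0, 0, -8, 0], [0, 0, -9, 0], [0, 0, -10, 0], [0, 0, -10, 0], [0, 0, -8, 0], [0, 0, -6, 0], [0, 0, -4, 0], [0, 0, -2, 0], [0, 0, -1, 0], [0, 0, 0, 0], [0, 0, 0, 0], [0, 0, 0, 0]],
])

```text
t: 10.25
tcp_pos: [0.5188, -0.1264, 0.1818]
tool_rot: [-3.141, 0.001, 0.385]
ft_force: [-0.1, -0.6, -1.5]
gripper_width: 0.0493
grasp_force: 42.4
```

Run:
```python
from plant import status,grab_frame
import cv2
s=status.state();[print(k,s[k]) for k in('t','tcp_pos','tool_rot','ft_force','gripper_width','grasp_force','joint_vel')]
c=cv2.cvtColor(grab_frame("side"),cv2.COLOR_RGB2BGR)[150:240,200:320]
cv2.imwrite("pics/g.png",cv2.resize(c,(720,540),interpolation=cv2.INTER_CUBIC))
```

```text
t 10.25
tcp_pos [ 0.51883201 -0.12644053  0.18183672]
tool_rot [-3.14087940e+00  9.39578665e-04  3.85256620e-01]
ft_force [-0.12074437 -0.56133515 -1.45322841]
gripper_width 0.04931436478515007
grasp_force 42.350217774510384
joint_vel [ 7.39144149e-05 -4.66726779e-04 -1.45696283e-03  4.50563344e-04
  1.22927100e-03 -1.19338715e-03]
```

View pics/g.png

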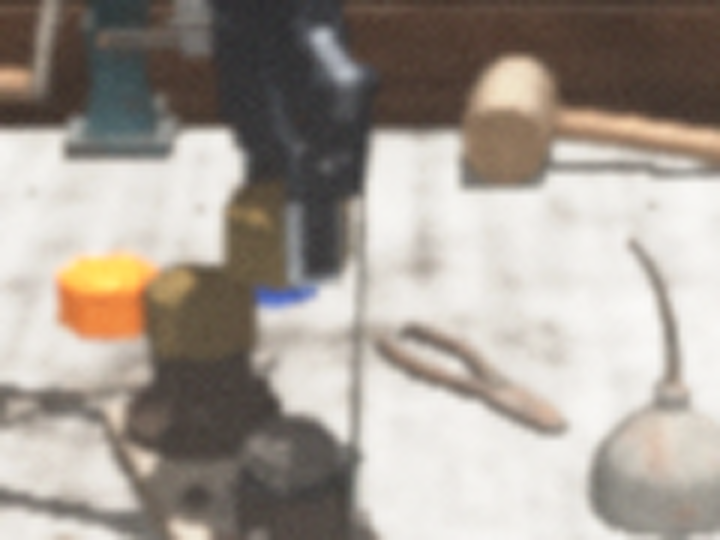

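The cap is held level in the gripper at crop (285,235), above the bare nose at (290,440). The gap is about 75 mm and nothing else has moved.

```bash
python3 -c "
from plant import workorder
print(workorder.sign_off())"
```

```text
the job is handed in; nothing more can be done
None
```

The grease cap from the hub with studs is off: it had a left-hand thread and unscrewed clockwise, and I handed the job in with the gripper holding it level at about 42 N, roughly 75 mm straight above its nose.

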